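# Shut and clip the cartridge case

## Task

Put the cartridge case to bed: swing its lid right down shut first, then fold down the three orange clips on its rim and press each one in until it has clicked fully home against the wall. Push firmly enough for the click but gently, never above about 25 N, because the old plastic cracks, and leave the things around the case where they stand.

Things in the scene. Friction and masses are not known exactly. Their poses are not given: they have to be found in the camera images.
- case_tray: low dark steel tray, 140 x 160 mm, edge 9 mm high, fixed to the crate top. In it stands the cartridge case: grey plastic, 124 (x) x 144 (y) mm, walls to 77 mm above the crate top, with tacky feet that do not slide, and with up to 4 mm play in x and y that no pose here shows. Origin: tray centre on the crate top; x to the rear (lid hinge), y to the case's left, z up.
- lid_axis (a point): middle of the lid's hinge line, 64 mm behind the tray's centre, 79 mm above the crate top; the line runs along the tray's y. Point of the TRAY: the real case can be up to 4 mm off it in x and in y. Tray, case, lid and clips together must not be pushed with more than 25 N: old plastic.
- lid (a joint): lid, a clear sheet in a grey frame, 8 mm thick (the sheet gives 1 mm per 5 N), reaching 134 mm forward of its rear hinge and 78 mm to each side. 0 = shut (top face level, 85 mm above the crate top), grows in rad as the front edge rises. Stiff hinge, 1 to 4 N at the front edge: it stays where left. The three clips are hinged on its edges and swing with it.
- clip_front (a joint): front clip: orange flap 80 mm wide, 44 mm from hinge to foot, 3 mm thick, on the lid's front edge. 0 = folded down home, upright beside the wall; 1.57 = straight out from the lid, grows as it opens; stays where left. With the lid shut its hinge is 81 mm above the crate top, 70 mm from mid-case. Home, it hangs from 81 down to 37 mm height.
- clip_left (a joint): left clip: orange flap 70 mm wide, 44 mm from hinge to foot, 3 mm thick, on the lid's left edge. 0 = folded down home, upright beside the wall; 1.57 = straight out from the lid, grows as it opens; stays where left. With the lid shut its hinge is 81 mm above the crate top, 80 mm from mid-case. Home, it hangs from 81 down to 37 mm height.
- clip_right (a joint): right clip: orange flap 70 mm wide, 44 mm from hinge to foot, 3 mm thick, on the lid's right edge. 0 = folded down home, upright beside the wall; 1.57 = straight out from the lid, grows as it opens; stays where left. With the lid shut its hinge is 81 mm above the crate top, 80 mm from mid-case. Home, it hangs from 81 down to 37 mm height.
- front_home (a point): on the outer face of the front clip when home, mid-width, 45 mm above the crate top; push there along the tray's +x. Point of the TRAY: the real case can be up to 4 mm off it in x and in y. All clips: the lip at the foot meets a rib on the wall about 5 mm short of home, rides over it at 8 to 11 N, and snaps in over the last 1.5 mm; short of that it springs back. Behind home is a hard stop.
- left_home (a point): the same point for the left clip, 84 mm left of the tray's centre, 45 mm above the crate top; push along the tray's -y. Point of the TRAY: the real case can be up to 4 mm off it in x and in y. 
- right_home (a point): the same point for the right clip, 84 mm right of the tray's centre, 45 mm above the crate top; push along the tray's +y. Point of the TRAY: the real case can be up to 4 mm off it in x and in y. 
- stein: clear glass beer stein with one handle (+y), 86 mm across, 140 mm high, origin under its centre; bystander behind the case
- clamp: chrome record clamp, 76 mm across, 46 mm high, origin under its centre; bystander behind the case
- adapter: green plastic 45 adapter, a ring 38 mm across and 12 mm high, origin under its centre; bystander behind the case
- cleaner: blue bottle of record cleaner, 44 mm across, 130 mm high, origin under its centre; bystander on the left
- brush: wooden record brush lying flat, 105 x 26 x 30 mm, origin under its centre; bystander on the right

How it is judged:
By the outcome, as a careful person would: the job done as asked, in the order asked, and still so for the second after the job is handed in, with the robot touching nothing.
It also fails if it takes over 61 s, if anything falls off the work surface, if the arm or the gripper's body presses on something with over 40 N, if the wrist force passes 120 N, or if a joint passes its speed limit or range.

## Robot

A 6-joint arm with a two-finger parallel gripper is mounted at the origin on the work surface. World frame = base frame: x ahead of the robot, y to its left, z up, the work surface at z = 0. Lengths are in m, angles in rad, forces in N, time in s.
With the tool pointing down it reaches from about 0.3 to 0.775 m from the base axis. Payload 14.6 kg.
Tool frame: the origin (TCP) lies midway between the tips of the shut fingers; the grasp point (between the pads) lies 19 mm behind it; z points along the fingers, y is the line along which they close (so a half turn about z gives the same grasp; the last joint's range is limited). The gripper opens to 94 mm and grips with 3 to 60 N. Pads are 16 mm wide; open, the fingers measure 119 mm over their backs; the gripper's body (75 mm by 177 mm) begins 78 mm behind the grasp point.
Start: joints at [1.219, 0.3, 1.521, -0, 1.321, -0.067], TCP at [0.155, 0.528, 0.205] pointing down, gripper open.
Joint ranges: [-3.03, 3.03], [-0.79, 2.21], [0.23, 2.52], [-1.04, 4.18], [0, 3.07], [-2.55, 2.55]. Speed limits (rad/s): [2.22, 2.22, 2.57, 3.14, 3.14, 3.14].

## Interface

Orientations are given as a 3x3 rotation matrix whose columns are the frame's x, y, z axes.
In Python, from bench import env, vision gives the robot as it stands. The module is installed in compiled form; this text tells all that it offers.
- The arm moves only by the tool jog_arm, never from a script. Its argument "deltas" is a list of rows, each a list of 7 numbers: the shift along the tool's x, y, z in cm, then the turn, a rotation vector about the tool's x, y, z in rad, then the closure, from -1 (fully open) to 1 (shut). A call has 1 to 12 rows; each row shifts and turns the commanded pose from where the row before left it, along the tool's axes as they then stand; what a row does not reach is not made up. A row lasts 1/8 s, in which the tool goes at most 62.5 mm and 10.7 degrees, less where a joint would pass 70% of its speed; a pose out of reach is approached as far as the arm can. A call with a gripper value outside its range is refused whole. The fingers move at their own pace and stop on an object; the grip force is fixed at half the most. Time passes only in rows, so rows that do not move let the fingers close. It gives the time, the measured TCP pose, the force, the opening and the grip force at its end, in the units of the state.
- env.get_obs(): the state, without advancing time (a new reading comes with each control period).
- vision.snapshot(name): name is "side" or "top"; returns a dict with "frame" (480x640x3 uint8, blue, green, red), "mtx" (3x3 intrinsics, pixels), "R" (3x3) and "t" (3): a world point X has camera coordinates R X + t. Camera axes: x right, y down, z forward; pixel columns grow to the right and rows downward; lengths in m; the calibration is good to about 2 mm. A picture is of the moment at which its call begins. There is no depth.
- env.job_done(): hands the job in; it is judged then, once.
The state is a dict: "time": time; "joints": joint angles; "joint_velocities": joint speeds; "joint_efforts": joint torques, N m; "ee_pos": TCP position; "orientation": TCP orientation; "contact_force": force on the tool from outside, world axes, zero at the start; "wrist_torque": the same for the moment, N m; "finger_gap": opening from 0.0 (shut) to 1.0 (fully open); "grip_force": force on a finger pad.
Only numpy, scipy, OpenCV 4.12 (cv2) and the standard library are available. Lean on these libraries where they do the work, as an engineer would, in place of code of your own. Each camera call takes 0.05 s, during which the arm holds its last target. There are 200 camera calls.

## Working session

There is one attempt and no reset: what is moved stays moved. The work goes in short steps, Python scripts to look and compute and a tool call to move; the robot and the scene stay as the last step left them, time stands still between calls to the robot, and variables do not carry over. Pictures are saved under pics/ and viewed, at most 10 in all, crops included, and the job is handed in when it is done.

Besides the shell and the picture viewer there is one more tool, called after "Request:" as name([rows], argument=value, ...), one row to a line, values as JSON. jog_arm: Moves the arm, as the interface text tells. Its arguments: {"type":"object","properties":{"deltas":{"type":"array","items":{"type":"array","items":{"type":"number"}}}},"required":["deltas"]}

```bash
mkdir -p pics; python3 - <<'E'
from bench import env, vision
import cv2,pickle,numpy as np
o=env.get_obs(); print(o['time'],o['ee_pos'],o['orientation'],o['contact_force'])
for n in("side","top"):
    s=vision.snapshot(n); pickle.dump(s,open(n+'0.pkl','wb')); cv2.imwrite(f'pics/{n}0.png',s['frame']); print(n,s['mtx'].tolist(),(-s['R'].T@s['t']).round(3),s['R'].round(3).tolist())
E
```

```text
0.0 [0.1544494  0.52759546 0.2048821 ] [[-9.59705956e-01  2.81005911e-01 -3.96040420e-04]
 [ 2.81006180e-01  9.59705342e-01 -1.08794796e-03]
 [ 7.43622981e-05 -1.15539995e-03 -9.99999330e-01]] [ 0.020781   -0.49864599 -0.18102425]
side [[545.9997315833879, 0.0, 325.71728298586453], [0.0, 545.9997315833879, 239.39779815391918], [0.0, 0.0, 1.0]] [ 0.525 -0.769  0.86 ] [[0.998, -0.07, -0.004], [-0.053, -0.72, -0.692], [0.046, 0.691, -0.722]]
top [[511.4336320706324, 0.0, 318.05715444035735], [0.0, 511.4336320706324, 240.65859294937977], [0.0, 0.0, 1.0]] [ 0.388 -0.045  1.266] [[0.023, -1.0, -0.01], [-0.99, -0.021, -0.136], [0.136, 0.013, -0.991]]
```

View pics/side0.png

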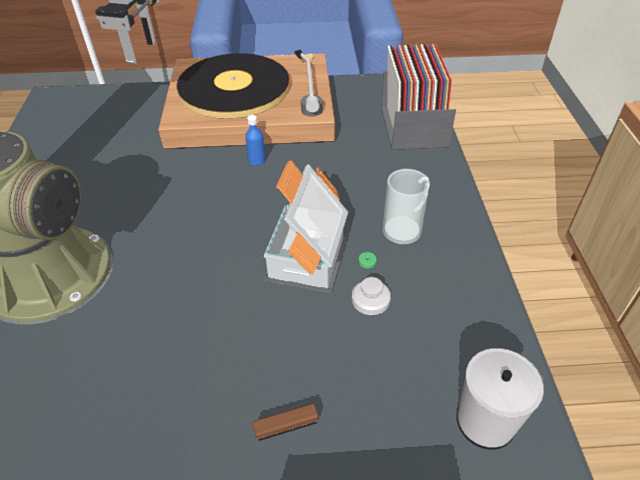

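View pics/top0.png

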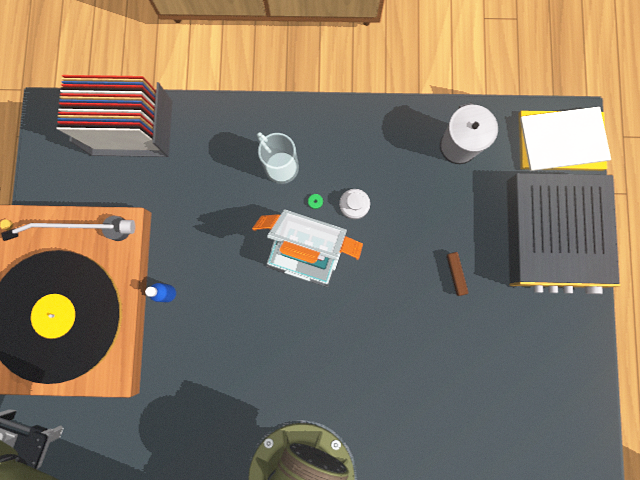

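The side view shows the case near (305,245) with its lid tilted up to about (320,205). The top view shows the case near (303,250), the lid open and the clips sticking out. I'll zoom in on both.

```bash
python3 - <<'E'
import cv2,pickle,numpy as np
a=pickle.load(open('side0.pkl','rb'))['frame'][150:300,250:390]
b=pickle.load(open('top0.pkl','rb'))['frame'][190:300,240:380]
a=cv2.resize(a,None,fx=4,fy=4,interpolation=cv2.INTER_CUBIC);b=cv2.resize(b,None,fx=5,fy=5,interpolation=cv2.INTER_CUBIC)
cv2.imwrite('pics/a1.png',a);cv2.imwrite('pics/b1.png',b)
E
```

```text
(no output)
```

View pics/a1.png

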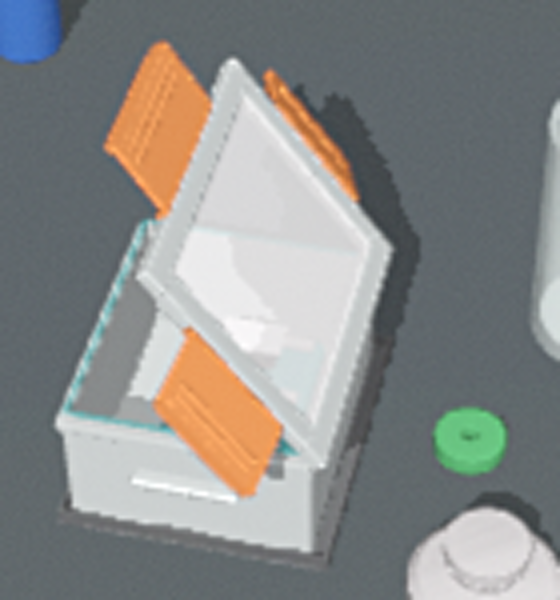

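View pics/b1.png

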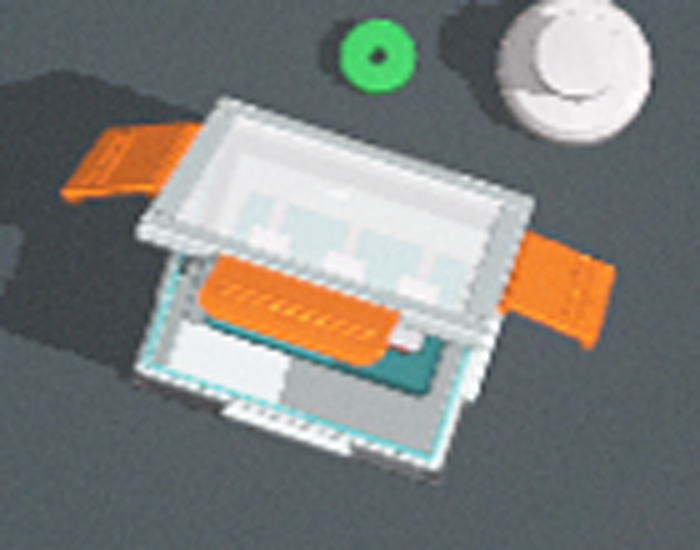

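```bash
cat > h.py <<'E'
import cv2,pickle,numpy as np
from bench import env,vision
S=[pickle.load(open(n+'0.pkl','rb')) for n in("side","top")]
def ray(s,u,v):
    return -s['R'].T@s['t'], s['R'].T@np.linalg.inv(s['mtx'])@np.array([u,v,1.])
def plane(s,u,v,z):
    c,d=ray(s,u,v); return c+d*(z-c[2])/d[2]
def tri(a,b):
    P=[s['mtx']@np.c_[s['R'],s['t']] for s in S]
    X=cv2.triangulatePoints(P[0],P[1],np.array(a,float),np.array(b,float)).ravel(); return X[:3]/X[3]
sd=lambda x,y:(250+x/4,150+y/4)
tp=lambda x,y:(240+x/5,190+y/5)
E
python3 - <<'E'
from h import *
np.set_printoptions(precision=4,suppress=True)
for n,a,b in [('lidFL',(235,60),(138,237)),('lidFR',(147,277),(495,338)),('lidRR',(318,467),(530,203)),('lidRL',(391,245),(225,100)),
 ('rimFL',(142,222),(138,372)),('rimFR',(60,425),(440,468)),('clipR far foot a',(250,495),(590,348)),('clipR b',(280,435),(615,268)),('clipF a',(105,148),(380,365)),('clipF b',(162,42),(202,305)),('adapter',(470,425),(378,56))]:
    print(n,tri(sd(*a),tp(*b)))
print('rim z.077',plane(S[1],*tp(138,372),.077),plane(S[1],*tp(440,468),.077),plane(S[0],*sd(142,222),.077),plane(S[0],*sd(60,425),.077))
print('tray RR, FR',plane(S[0],*sd(325,565),.005),plane(S[0],*sd(62,518),.005))
print('clamp',plane(S[1],*tp(575,70),.03),'steinbase',plane(S[0],402,232,0))
E
```

```text
lidFL [0.5448 0.0778 0.187 ]
lidFR [ 0.5014 -0.0753  0.1909]
lidRR [ 0.5762 -0.094   0.0789]
lidRL [0.6234 0.0506 0.0832]
rimFL [0.4949 0.0882 0.0737]
rimFR [ 0.4528 -0.054   0.0739]
clipR far foot a [ 0.5265 -0.1209  0.09  ]
clipR b [ 0.5482 -0.1288  0.1401]
clipF a [ 0.4857 -0.0276  0.2254]
clipF b [0.5109 0.0462 0.2249]
adapter [ 0.6595 -0.0197  0.0191]
rim z.077 [0.4922 0.0875 0.077 ] [ 0.4505 -0.0543  0.077 ] [0.4971 0.0851 0.077 ] [ 0.4549 -0.0564  0.077 ]
tray RR, FR [ 0.5804 -0.0944  0.005 ] [ 0.4498 -0.0545  0.005 ]
clamp [ 0.65   -0.1172  0.03  ] steinbase [0.7493 0.0638 0.    ]
```

Request:
jog_arm([
  [-3,-2,-4,0,0,0,1],
  [-4,-3,-4,0,0,0,1],
  [-4.5,-3.3,0,0,0,0,1],
  [-4.5,-3.3,0,0,0,0,1],
  [-4.5,-3.3,0,0,0,0,1],
  [-4.5,-3.3,0,0,0,0,1],
  [-4.5,-3.3,0,0,0,0,1],
  [-4.5,-3.3,0,0,0,0,1],
  [-4.5,-3.3,0,0,0,0,1],
  [-4.5,-3.3,0,0,0,0,1],
  [-4.5,-3.3,0,0,0,0,1],
  [-4,-3.3,0,0,0,0,1],
])

```text
time: 1.6
ee_pos: [0.5421, 0.0177, 0.2841]
orientation: [[-0.96, 0.281, -0.001], [0.281, 0.96, 0.0], [0.001, -0.0, -1.0]]
contact_force: [0.5, 0.9, 0.9]
finger_gap: 0.005
grip_force: 0.0
```

```bash
cat >> h.py <<'E'
C=np.array([.535,-.002,0]); a=np.deg2rad(16.4)
T=np.array([[np.cos(a),np.sin(a),0],[-np.sin(a),np.cos(a),0],[0,0,1]])  # columns = tray axes
def st():
    o=env.get_obs(); print('t',round(o['time'],2),'tcp tray mm',(T.T@(o['ee_pos']-C)*1e3).round(1),'F tray',(T.T@o['contact_force']).round(1),'tool axes in tray',(T.T@o['orientation']).round(3).tolist(),'gap',round(o['finger_gap'],3)); return o
E
python3 -c "from h import *;st()"
```

```text
t 1.6 tcp tray mm [  1.3  20.9 284.1] F tray [0.2 0.9 0.9] tool axes in tray [[-1.0, -0.001, -0.001], [-0.001, 1.0, -0.0], [0.001, -0.0, -1.0]] gap 0.005
```

Request:
jog_arm([
  [-4,-2.1,0,0,0,0,1],
  [0,0,4,0,0,0,1],
  [0,0,4,0,0,0,1],
  [0,0,2,0,0,0,1],
  [0.6,0,0.6,0,0,0,1],
  [0.6,0,0.6,0,0,0,1],
  [0,0,0,0,0,0,1],
])

```text
time: 2.48
ee_pos: [0.562, -0.0084, 0.173]
orientation: [[-0.96, 0.281, 0.001], [0.281, 0.96, -0.0], [-0.001, 0.0, -1.0]]
contact_force: [0.4, -0.1, -0.2]
finger_gap: 0.001
grip_force: 0.0
```

```bash
python3 -c "from h import *;st()"
```

```text
t 2.48 tcp tray mm [ 27.8   1.5 173. ] F tray [ 0.4  0.1 -0.2] tool axes in tray [[-1.0, -0.002, 0.001], [-0.002, 1.0, 0.0], [-0.001, 0.0, -1.0]] gap 0.001
```

Request:
jog_arm([
  [0.55,0,0.5,0,0,0,1],
  [0.55,0,0.5,0,0,0,1],
  [0.58,0,0.5,0,0,0,1],
  [0.58,0,0.5,0,0,0,1],
  [0.58,0,0.5,0,0,0,1],
  [0.41,0,0.53,0,0,0,1],
  [0.41,0,0.53,0,0,0,1],
  [0.41,0,0.53,0,0,0,1],
])

```text
time: 3.48
ee_pos: [0.523, 0.0029, 0.1312]
orientation: [[-0.96, 0.281, -0.0], [0.281, 0.96, 0.0], [0.0, 0.0, -1.0]]
contact_force: [1.4, -0.6, 1.7]
finger_gap: 0.005
grip_force: 0.8
```

```bash
python3 -c "from h import *;st()"
```

```text
t 3.48 tcp tray mm [-12.9   1.3 131.2] F tray [ 1.5 -0.2  1.7] tool axes in tray [[-1.0, -0.001, -0.0], [-0.001, 1.0, 0.0], [0.0, 0.0, -1.0]] gap 0.005
```

Contact is about 2 N. Continuing along the arc.

Request:
jog_arm([
  [0.3,0,0.6,0,0,0,1],
  [0.3,0,0.6,0,0,0,1],
  [0.3,0,0.6,0,0,0,1],
  [0.2,0,0.6,0,0,0,1],
  [0.2,0,0.6,0,0,0,1],
  [0.1,0,0.5,0,0,0,1],
  [0.1,0,0.5,0,0,0,1],
  [0,0,0.3,0,0,0,1],
  [0,0,0.2,0,0,0,1],
])

```text
time: 4.6
ee_pos: [0.5086, 0.007, 0.0863]
orientation: [[-0.96, 0.281, -0.001], [0.281, 0.96, 0.0], [0.001, -0.0, -1.0]]
contact_force: [-1.8, 1.0, 1.3]
finger_gap: 0.003
grip_force: 0.6
```

```bash
python3 -c "from h import *;st()"
```

```text
t 4.6 tcp tray mm [-27.9   1.2  86.3] F tray [-2.   0.5  1.3] tool axes in tray [[-1.0, -0.001, -0.001], [-0.001, 1.0, -0.0], [0.001, -0.0, -1.0]] gap 0.003
```

Request:
jog_arm([
  [0,0,0.15,0,0,0,1],
  [0,0,0.1,0,0,0,1],
  [0,0,0.1,0,0,0,1],
])

```text
time: 4.97
ee_pos: [0.5088, 0.0071, 0.0835]
orientation: [[-0.96, 0.281, -0.0], [0.281, 0.96, 0.0], [0.0, 0.0, -1.0]]
contact_force: [-4.6, 2.1, 9.7]
finger_gap: 0.002
grip_force: 4.6
```

```bash
python3 -c "from h import *;st()"
```

```text
t 4.97 tcp tray mm [-27.7   1.3  83.5] F tray [-5.   0.7  9.7] tool axes in tray [[-1.0, -0.001, -0.0], [-0.001, 1.0, 0.0], [0.0, 0.0, -1.0]] gap 0.002
```

Request:
jog_arm([
  [0,0,0.06,0,0,0,1],
  [0,0,-3,0,0,0,1],
  [0,0,-5,0,0,0,1],
  [5,0,-2,0,0,0,1],
  [6,0,0,0,0,0,1],
  [6,0,0,0,0,0,1],
  [0,0,0,0,0,0,1],
])

```text
time: 5.85
ee_pos: [0.3435, 0.0554, 0.1829]
orientation: [[-0.96, 0.28, 0.002], [0.28, 0.96, 0.0], [-0.002, 0.001, -1.0]]
contact_force: [0.7, 0.4, 0.5]
finger_gap: 0.009
grip_force: 0.0
```

```bash
cat >> h.py <<'E'
def look(tag):
    for n,r,k in(("side",(150,300,240,400),4),("top",(190,310,230,390),4)):
        s=vision.snapshot(n); pickle.dump(s,open(n+tag+'.pkl','wb'))
        yield cv2.resize(s['frame'][r[0]:r[1],r[2]:r[3]],(640,300 if n=="side" and 0 else (r[1]-r[0])*4),interpolation=cv2.INTER_CUBIC)
E
python3 - <<'E'
from h import *
st(); a,b=look('1'); cv2.imwrite('pics/c1.png',cv2.resize(np.vstack([a,b]),(640*600//1080*2-100,600)) if 0 else np.hstack([cv2.resize(a,(400,375)),cv2.resize(b,(400,300)).copy() if 0 else cv2.copyMakeBorder(cv2.resize(b,(400,300)),0,75,0,0,0)]))
E
```

```text
t 5.85 tcp tray mm [-199.9    1.   182.9] F tray [0.6 0.6 0.5] tool axes in tray [[-1.0, -0.003, 0.002], [-0.003, 1.0, 0.001], [-0.002, 0.001, -1.0]] gap 0.009
```

View pics/c1.png

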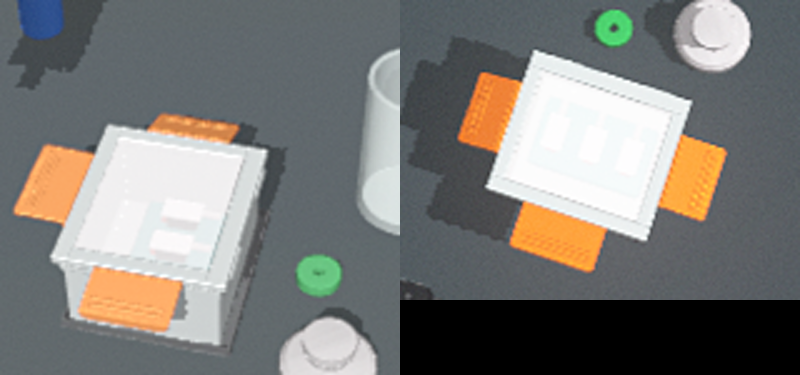

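Lid is shut flat, with all three clips sticking out. In the top crop its corners are (535,50), (692,102), (645,240) and (486,187). I'll locate the case and the clip feet.

```bash
python3 - <<'E'
from h import *
np.set_printoptions(precision=1,suppress=True)
t=lambda x,y:(230+(x-400)/2.5,190+y/2.5)
s=lambda x,y:(240+x/2.5,150+y/2.5)
tr=lambda P:T.T@(P-C)*1e3
for n,p in dict(RL=(535,50),RR=(692,102),FR=(645,240),FL=(486,187)).items(): print(n,tr(plane(S[1],*t(*p),.085)))
for n,p in dict(RL=(267,149),RR=(222,287),FR=(52,260),FL=(107,125)).items(): print('side',n,tr(plane(S[0],*s(*p),.085)))
for n,p,q in [('L',(194,121),(470,112)),('R',(127,322),(716,183)),('F',(30,180),(553,257))]:
  print('foot',n,tr(tri(s(*p),t(*q))))
E
```

```text
RL [66.6 76.6 85. ]
RR [ 64.  -78.8  85. ]
FR [-71.9 -75.7  85. ]
FL [-69.9  79.5  85. ]
side RL [69.4 79.2 85. ]
side RR [ 64.9 -77.   85. ]
side FR [-68.3 -77.7  85. ]
side FL [-68.3  79.9  85. ]
foot L [ -4.1 120.   65.9]
foot R [   0.7 -121.8   79.7]
foot F [-111.6    0.5   86.8]
```

Request:
jog_arm([
  [-5,0,4,0,0,0,1],
  [-4,0,4,0,0,0,1],
  [0,0,1.5,0,0,0,1],
  [0.1,0,0.6,0,0,0,1],
  [-0.1,0,0.6,0,0,0,1],
  [-0.2,0,0.5,0,0,0,1],
  [-0.2,0,0.5,0,0,0,1],
  [-0.3,0,0.4,0,0,0,1],
  [-0.4,0,0.4,0,0,0,1],
  [-0.4,0,0.3,0,0,0,1],
  [-0.4,0,0.3,0,0,0,1],
])

```text
time: 7.32
ee_pos: [0.4494, 0.0244, 0.0522]
orientation: [[-0.96, 0.281, -0.0], [0.281, 0.96, 0.0], [0.0, 0.0, -1.0]]
contact_force: [-0.1, 0.6, 0.3]
finger_gap: 0.007
grip_force: 0.3
```

```bash
python3 -c "from h import *;st()"
```

```text
t 7.33 tcp tray mm [-89.6   1.2  52.2] F tray [-0.3  0.5  0.3] tool axes in tray [[-1.0, -0.001, -0.0], [-0.001, 1.0, 0.0], [0.0, 0.0, -1.0]] gap 0.007
```

Request:
jog_arm([
  [0.1,0,0.4,0,0,0,1],
  [0.1,0,0.4,0,0,0,1],
  [0,0,0.4,0,0,0,1],
  [-0.3,0,0,0,0,0,1],
  [-0.2,0,0,0,0,0,1],
  [-0.2,0,0,0,0,0,1],
])

```text
time: 8.07
ee_pos: [0.4528, 0.0233, 0.0398]
orientation: [[-0.96, 0.281, -0.003], [0.281, 0.96, 0.0], [0.003, -0.001, -1.0]]
contact_force: [-3.2, 1.5, -3.2]
finger_gap: 0.01
grip_force: 1.6
```

```bash
python3 -c "from h import *;st()"
```

```text
t 8.07 tcp tray mm [-85.9   1.   39.8] F tray [-3.5  0.5 -3.2] tool axes in tray [[-1.0, -0.001, -0.003], [-0.001, 1.0, -0.001], [0.003, -0.001, -1.0]] gap 0.01
```

Request:
jog_arm([
  [-0.1,0,0,0,0,0,1],
  [-0.1,0,0,0,0,0,1],
])

```text
time: 8.32
ee_pos: [0.4546, 0.0227, 0.0402]
orientation: [[-0.96, 0.281, -0.003], [0.281, 0.96, 0.0], [0.003, -0.001, -1.0]]
contact_force: [-15.0, 3.9, 8.5]
finger_gap: 0.002
grip_force: 7.8
```

Request:
jog_arm([
  [-0.1,0,0,0,0,0,1],
  [0,0,0,0,0,0,1],
])

```text
time: 8.57
ee_pos: [0.4547, 0.0227, 0.0402]
orientation: [[-0.96, 0.281, -0.005], [0.281, 0.96, 0.001], [0.005, -0.001, -1.0]]
contact_force: [-18.2, 3.7, 11.9]
finger_gap: 0.004
grip_force: 9.8
```

Request:
jog_arm([
  [0.3,0,0,0,0,0,1],
  [0.7,0,0,0,0,0,1],
  [0.5,0,-4.5,0,0,0,1],
  [0,1,-4.5,0,0,0,1],
  [-3,4,0,0,0,0,1],
  [-3,4,0,0,0,0,1],
  [-3.5,3.5,0,0,0,0,1],
  [0,0,0,0,0,0,1],
])

```text
time: 9.57
ee_pos: [0.57, 0.121, 0.1296]
orientation: [[-0.96, 0.28, 0.0], [0.28, 0.96, 0.0], [-0.0, 0.0, -1.0]]
contact_force: [-0.1, 0.2, -0.1]
finger_gap: 0.007
grip_force: 0.0
```

```bash
python3 - <<'E'
from h import *
st(); a,b=look('2'); cv2.imwrite('pics/c2.png',np.hstack([cv2.resize(a,(400,375)),cv2.copyMakeBorder(cv2.resize(b,(400,300)),0,75,0,0,0)]))
E
```

```text
t 9.57 tcp tray mm [ -1.1 127.9 129.6] F tray [-0.1  0.2 -0.1] tool axes in tray [[-1.0, -0.003, 0.0], [-0.003, 1.0, 0.0], [-0.0, 0.0, -1.0]] gap 0.007
```

View pics/c2.png

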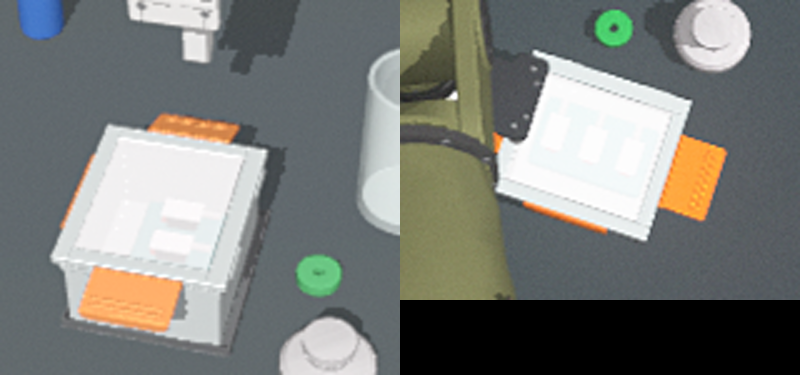

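The front clip now hangs down: a thin orange sliver at side (62–97, 155–230) and top (525–605, 205–230). I'll compare the sliver with projections for home and short of home.

```bash
cat >> h.py <<'E'
def proj(s,p):
    q=s['mtx']@(s['R']@(T@(np.array(p)/1e3)+C)+s['t']); return (q[:2]/q[2]).round(1)
def orange(f):
    h=cv2.cvtColor(f,cv2.COLOR_BGR2HSV); return cv2.inRange(h,(5,140,110),(20,255,255))
E
python3 - <<'E'
from h import *
for n in('side','top'):
    s=pickle.load(open(n+'2.pkl','rb')); m=orange(s['frame'])[150:320,220:400]
    k,l,st_,c=cv2.connectedComponentsWithStats(m)
    for i in range(1,k):
        if st_[i,4]>10: print(n,'bbox u,v,w,h,area',st_[i,0]+220,st_[i,1]+150,st_[i,2:])
    for nm,f in(('home',-74),('short',-79),('more',-84)):
        print(nm,[proj(s,(f,y,37)).tolist() for y in(-40,40)],[proj(s,(-72,y,81)).tolist() for y in(-40,40)])
E
```

```text
side bbox u,v,w,h,area 299 196 [ 36  11 223]
side bbox u,v,w,h,area 272 257 [ 41  25 657]
home [[265.7, 256.0], [276.6, 228.7]] [[264.8, 241.2], [276.0, 213.8]]
short [[263.4, 255.6], [274.3, 228.4]] [[264.8, 241.2], [276.0, 213.8]]
more [[261.0, 255.3], [272.1, 228.0]] [[264.8, 241.2], [276.0, 213.8]]
top bbox u,v,w,h,area 267 243 [ 4  8 21]
top bbox u,v,w,h,area 333 244 [ 28  34 584]
top bbox u,v,w,h,area 279 271 [34 12 75]
home [[313.4, 283.3], [281.7, 273.1]] [[313.3, 281.4], [280.4, 270.9]]
short [[312.7, 285.2], [281.0, 275.1]] [[313.3, 281.4], [280.4, 270.9]]
more [[312.1, 287.2], [280.4, 277.1]] [[313.3, 281.4], [280.4, 270.9]]
```

The sliver's lowest pixel is v=282; home projects to 283.3 and short to 285.2, so the front clip is home. Now the left clip.

Request:
jog_arm([
  [0,-0.2,3,0,0,0,1],
  [0,0,2,0,0,0,1],
  [0,-0.2,0.6,0,0,0,1],
  [0,-0.2,0.5,0,0,0,1],
  [0,-0.2,0.5,0,0,0,1],
  [0,-0.3,0.4,0,0,0,1],
  [0,-0.4,0.4,0,0,0,1],
  [0,-0.4,0.3,0,0,0,1],
  [0,-0.3,0.2,0,0,0,1],
  [0,0,0,0,0,0,1],
])

```text
time: 10.92
ee_pos: [0.5624, 0.0984, 0.0514]
orientation: [[-0.96, 0.281, -0.0], [0.281, 0.96, -0.0], [0.0, -0.0, -1.0]]
contact_force: [0.6, -0.1, 0.6]
finger_gap: 0.004
grip_force: 0.0
```

```bash
python3 -c "from h import *;st()"
```

```text
t 10.93 tcp tray mm [ -2.  104.   51.4] F tray [0.6 0.1 0.6] tool axes in tray [[-1.0, -0.001, -0.0], [-0.001, 1.0, -0.0], [0.0, -0.0, -1.0]] gap 0.004
```

Request:
jog_arm([
  [0,0.1,0.4,0,0,0,1],
  [0,0.1,0.4,0,0,0,1],
  [0,0,0.2,0,0,0,1],
  [0,-0.2,0,0,0,0,1],
  [0,-0.2,0,0,0,0,1],
  [0,-0.2,0,0,0,0,1],
])

```text
time: 11.68
ee_pos: [0.5615, 0.0951, 0.0416]
orientation: [[-0.96, 0.281, 0.001], [0.281, 0.96, 0.001], [-0.0, 0.001, -1.0]]
contact_force: [1.8, 6.8, -1.3]
finger_gap: 0.004
grip_force: 3.7
```

```bash
python3 -c "from h import *;st()"
```

```text
t 11.68 tcp tray mm [ -2.  100.6  41.6] F tray [-0.2  7.  -1.3] tool axes in tray [[-1.0, -0.001, 0.0], [-0.001, 1.0, 0.001], [-0.0, 0.001, -1.0]] gap 0.004
```

Request:
jog_arm([
  [0,-0.1,0,0,0,0,1],
  [0,0,0,0,0,0,1],
])

```text
time: 11.92
ee_pos: [0.5611, 0.0941, 0.0414]
orientation: [[-0.96, 0.281, 0.0], [0.281, 0.96, 0.001], [0.0, 0.001, -1.0]]
contact_force: [0.3, 3.0, -2.3]
finger_gap: 0.006
grip_force: 1.7
```

Request:
jog_arm([
  [0,-0.1,0,0,0,0,1],
  [0,0,0,0,0,0,1],
])

```text
time: 12.18
ee_pos: [0.561, 0.0931, 0.0417]
orientation: [[-0.96, 0.281, 0.001], [0.281, 0.96, 0.001], [-0.0, 0.001, -1.0]]
contact_force: [-0.3, 5.2, 0.7]
finger_gap: 0.004
grip_force: 2.7
```

Request:
jog_arm([
  [0,-0.1,0,0,0,0,1],
  [0,0,0,0,0,0,1],
])

```text
time: 12.42
ee_pos: [0.5609, 0.0928, 0.042]
orientation: [[-0.96, 0.281, 0.001], [0.281, 0.96, 0.002], [-0.001, 0.002, -1.0]]
contact_force: [1.6, 9.9, 1.5]
finger_gap: 0.008
grip_force: 5.2
```

Request:
jog_arm([
  [0,-0.07,0,0,0,0,1],
  [0,0,0,0,0,0,1],
])

```text
time: 12.68
ee_pos: [0.5609, 0.0926, 0.0421]
orientation: [[-0.96, 0.281, 0.002], [0.281, 0.96, 0.002], [-0.001, 0.003, -1.0]]
contact_force: [1.6, 13.5, 2.2]
finger_gap: 0.007
grip_force: 6.9
```

Request:
jog_arm([
  [0,-0.07,0,0,0,0,1],
  [0,0,0,0,0,0,1],
])

```text
time: 12.92
ee_pos: [0.5609, 0.0924, 0.0423]
orientation: [[-0.96, 0.281, 0.002], [0.281, 0.96, 0.003], [-0.002, 0.003, -1.0]]
contact_force: [3.1, 16.7, 1.9]
finger_gap: 0.005
grip_force: 8.6
```

Request:
jog_arm([
  [0,0.3,0,0,0,0,1],
  [0,1,0,0,0,0,1],
  [0,0.5,-4.5,0,0,0,1],
  [0,0,-4.5,0,0,0,1],
  [0,-4,0,0,0,0,1],
  [0,-5,0,0,0,0,1],
  [0,-5,0,0,0,0,1],
  [0,-5,0,0,0,0,1],
  [0,-5,0,0,0,0,1],
  [0,0,0,0,0,0,1],
])

```text
time: 14.18
ee_pos: [0.4972, -0.1249, 0.1316]
orientation: [[-0.959, 0.285, -0.0], [0.285, 0.959, -0.001], [-0.0, -0.001, -1.0]]
contact_force: [-0.1, 0.3, 0.3]
finger_gap: 0.009
grip_force: 0.0
```

```bash
python3 - <<'E'
from h import *
st()
for n in('side','top'):
    s=vision.snapshot(n); m=orange(s['frame'])[150:320,220:400]
    k,l,st_,c=cv2.connectedComponentsWithStats(m)
    for i in range(1,k):
        if st_[i,4]>3: print(n,'bbox u,v,w,h,area',st_[i,0]+220,st_[i,1]+150,st_[i,2:])
    for nm,f in(('home',84),('short',89)):
        print(nm,[proj(s,(x,f,37)).tolist() for x in(-35,35)],[proj(s,(x,82,81)).tolist() for x in(-35,35)])
E
```

```text
t 14.18 tcp tray mm [  -1.6 -128.6  131.6] F tray [-0.2  0.3  0.3] tool axes in tray [[-1.0, 0.002, 0.0], [0.002, 1.0, -0.001], [-0.0, -0.001, -1.0]] gap 0.009
side bbox u,v,w,h,area 272 259 [ 41  23 572]
home [[299.5, 217.4], [331.0, 222.1]] [[298.4, 203.0], [330.9, 207.7]]
short [[300.0, 215.8], [331.5, 220.5]] [[298.4, 203.0], [330.9, 207.7]]
top bbox u,v,w,h,area 267 223 [11 29 60]
top bbox u,v,w,h,area 343 245 [ 5 12 24]
top bbox u,v,w,h,area 339 264 [15  8 49]
top bbox u,v,w,h,area 279 271 [34 12 75]
home [[269.5, 252.3], [278.6, 225.1]] [[268.3, 250.4], [277.7, 222.2]]
short [[267.5, 251.7], [276.6, 224.5]] [[268.3, 250.4], [277.7, 222.2]]
```

Request:
jog_arm([
  [0,0.3,3,0,0,0,1],
  [0,0,1.5,0,0,0,1],
  [0,0.1,0.6,0,0,0,1],
  [0,0.1,0.6,0,0,0,1],
  [0,0.2,0.6,0,0,0,1],
  [0,0.2,0.5,0,0,0,1],
  [0,0.3,0.4,0,0,0,1],
  [0,0.4,0.4,0,0,0,1],
  [0,0.4,0.3,0,0,0,1],
  [0,0.4,0.1,0,0,0,1],
  [0,0,0,0,0,0,1],
])

```text
time: 15.65
ee_pos: [0.5046, -0.0991, 0.0514]
orientation: [[-0.96, 0.281, -0.0], [0.281, 0.96, 0.0], [0.0, 0.0, -1.0]]
contact_force: [0.1, -0.2, 0.1]
finger_gap: 0.004
grip_force: 0.0
```

```bash
python3 -c "from h import *;st()"
```

```text
t 15.65 tcp tray mm [  -1.7 -101.7   51.4] F tray [ 0.2 -0.1  0.1] tool axes in tray [[-1.0, -0.002, -0.0], [-0.002, 1.0, 0.0], [0.0, 0.0, -1.0]] gap 0.004
```

Request:
jog_arm([
  [0,-0.2,0.4,0,0,0,1],
  [0,-0.2,0.4,0,0,0,1],
  [0,0,0.2,0,0,0,1],
  [0,0.2,0,0,0,0,1],
  [0,0.2,0,0,0,0,1],
  [0,0.1,0,0,0,0,1],
  [0,0,0,0,0,0,1],
])

```text
time: 16.52
ee_pos: [0.5049, -0.0984, 0.0415]
orientation: [[-0.96, 0.281, 0.0], [0.281, 0.96, -0.0], [-0.0, 0.0, -1.0]]
contact_force: [0.7, -0.1, -0.5]
finger_gap: 0.005
grip_force: 0.0
```

Request:
jog_arm([
  [0,0.1,0,0,0,0,1],
  [0,0,0,0,0,0,1],
])

```text
time: 16.77
ee_pos: [0.5051, -0.0975, 0.0415]
orientation: [[-0.96, 0.281, 0.0], [0.281, 0.96, 0.0], [-0.0, 0.0, -1.0]]
contact_force: [-0.5, -1.0, 0.3]
finger_gap: 0.01
grip_force: 0.2
```

Request:
jog_arm([
  [0,0.1,0,0,0,0,1],
  [0,0,0,0,0,0,1],
])

```text
time: 17.02
ee_pos: [0.5054, -0.0965, 0.0415]
orientation: [[-0.96, 0.281, 0.0], [0.281, 0.96, 0.0], [-0.0, 0.0, -1.0]]
contact_force: [0.0, -1.0, -0.2]
finger_gap: 0.007
grip_force: 0.2
```

Tray y is about -99. Continuing.

Request:
jog_arm([
  [0,0.1,0,0,0,0,1],
  [0,0,0,0,0,0,1],
])

```text
time: 17.27
ee_pos: [0.5057, -0.0956, 0.0414]
orientation: [[-0.96, 0.281, -0.0], [0.281, 0.96, 0.0], [0.0, 0.0, -1.0]]
contact_force: [0.5, -0.5, 0.0]
finger_gap: 0.005
grip_force: 0.2
```

Request:
jog_arm([
  [0,0.1,0,0,0,0,1],
  [0,0,0,0,0,0,1],
])

```text
time: 17.52
ee_pos: [0.5059, -0.0946, 0.0414]
orientation: [[-0.96, 0.281, -0.0], [0.281, 0.96, -0.0], [0.0, -0.0, -1.0]]
contact_force: [-0.6, -1.0, 0.2]
finger_gap: -0.002
grip_force: 0.4
```

Request:
jog_arm([
  [0,0.1,0,0,0,0,1],
  [0,0,0,0,0,0,1],
])

```text
time: 17.77
ee_pos: [0.5061, -0.0939, 0.0414]
orientation: [[-0.96, 0.281, -0.0], [0.281, 0.96, -0.0], [0.0, -0.0, -1.0]]
contact_force: [-1.9, -4.4, -1.4]
finger_gap: 0.003
grip_force: 2.1
```

Request:
jog_arm([
  [0,0.1,0,0,0,0,1],
  [0,0,0,0,0,0,1],
])

```text
time: 18.02
ee_pos: [0.5063, -0.0931, 0.0413]
orientation: [[-0.96, 0.281, -0.0], [0.281, 0.96, -0.0], [0.0, -0.001, -1.0]]
contact_force: [-2.0, -6.4, -1.8]
finger_gap: 0.006
grip_force: 2.9
```

Request:
jog_arm([
  [0,0.1,0,0,0,0,1],
  [0,0,0,0,0,0,1],
])

```text
time: 18.27
ee_pos: [0.5068, -0.0916, 0.0415]
orientation: [[-0.96, 0.281, 0.0], [0.281, 0.96, 0.0], [0.0, 0.0, -1.0]]
contact_force: [-0.9, -0.2, -0.5]
finger_gap: 0.007
grip_force: 0.7
```

Request:
jog_arm([
  [0,0.08,0,0,0,0,1],
  [0,0,0,0,0,0,1],
])

```text
time: 18.52
ee_pos: [0.507, -0.0913, 0.0416]
orientation: [[-0.96, 0.281, 0.0], [0.281, 0.96, -0.001], [-0.0, -0.001, -1.0]]
contact_force: [-1.8, -6.2, 1.6]
finger_gap: 0.004
grip_force: 3.2
```

Request:
jog_arm([
  [0,0.1,0,0,0,0,1],
  [0,0.08,0,0,0,0,1],
  [0,0,0,0,0,0,1],
])

```text
time: 18.9
ee_pos: [0.5073, -0.0908, 0.0419]
orientation: [[-0.96, 0.281, -0.0], [0.281, 0.96, -0.002], [-0.001, -0.002, -1.0]]
contact_force: [-6.2, -15.6, 5.3]
finger_gap: 0.009
grip_force: 8.7
```

Request:
jog_arm([
  [0,-0.3,0,0,0,0,1],
  [0,-1,0,0,0,0,1],
  [0,-1,-4,0,0,0,1],
  [0,-1,-5,0,0,0,1],
  [2,-5,-2,0,0,0,1],
  [3,-5,-1,0,0,0,1],
  [3,-5,0,0,0,0,1],
  [3,-4,0,0,0,0,1],
  [0,0,0,0,0,0,1],
])

```text
time: 20.02
ee_pos: [0.3374, -0.2739, 0.1617]
orientation: [[-0.959, 0.285, 0.0], [0.285, 0.959, -0.0], [-0.0, -0.0, -1.0]]
contact_force: [0.4, -0.3, -0.4]
finger_gap: 0.004
grip_force: 0.0
```

```bash
python3 - <<'E'
from h import *
st(); a,b=look('3'); cv2.imwrite('pics/c3.png',np.hstack([cv2.resize(a,(400,375)),cv2.copyMakeBorder(cv2.resize(b,(400,300)),0,75,0,0,0)]))
C0=C.copy()
C=C0+T@np.array([0,.001,0])
import h; h.C=C
for n in('side','top'):
    s=pickle.load(open(n+'3.pkl','rb')); m=orange(s['frame'])[150:320,220:400]
    k,l,st_,c=cv2.connectedComponentsWithStats(m)
    for i in range(1,k):
        if st_[i,4]>3: print(n,'bbox',st_[i,0]+220,st_[i,1]+150,st_[i,0]+220+st_[i,2]-1,st_[i,1]+150+st_[i,3]-1,st_[i,4])
    for sg in(1,-1):
      for d in(84,89): print(sg,d,[h.proj(s,(x,sg*d,37)).tolist() for x in(-35,35)],[h.proj(s,(x,sg*83,81)).tolist() for x in(-35,35)])
E
```

```text
t 20.02 tcp tray mm [-112.8 -316.6  161.7] F tray [ 0.5 -0.2 -0.4] tool axes in tray [[-1.0, 0.002, 0.0], [0.002, 1.0, -0.0], [-0.0, -0.0, -1.0]] gap 0.004
side bbox 274 215 275 218 4
side bbox 271 222 272 225 4
side bbox 267 231 268 234 4
side bbox 278 257 312 278 493
1 84 [[299.6, 217.1], [331.1, 221.8]] [[298.7, 202.4], [331.1, 207.1]]
1 89 [[300.1, 215.5], [331.6, 220.2]] [[298.7, 202.4], [331.1, 207.1]]
-1 84 [[278.5, 275.0], [313.1, 280.9]] [[277.1, 259.8], [312.8, 265.6]]
-1 89 [[277.8, 276.9], [312.5, 282.8]] [[277.1, 259.8], [312.8, 265.6]]
top bbox 267 223 278 251 57
top bbox 333 244 344 273 73
top bbox 280 271 311 282 76
1 84 [[269.1, 252.2], [278.2, 225.0]] [[267.5, 250.2], [276.9, 222.0]]
1 89 [[267.1, 251.5], [276.2, 224.4]] [[267.5, 250.2], [276.9, 222.0]]
-1 84 [[335.3, 273.2], [344.0, 245.7]] [[335.4, 271.7], [344.4, 243.2]]
-1 89 [[337.3, 273.8], [346.0, 246.3]] [[335.4, 271.7], [344.4, 243.2]]
```

View pics/c3.png

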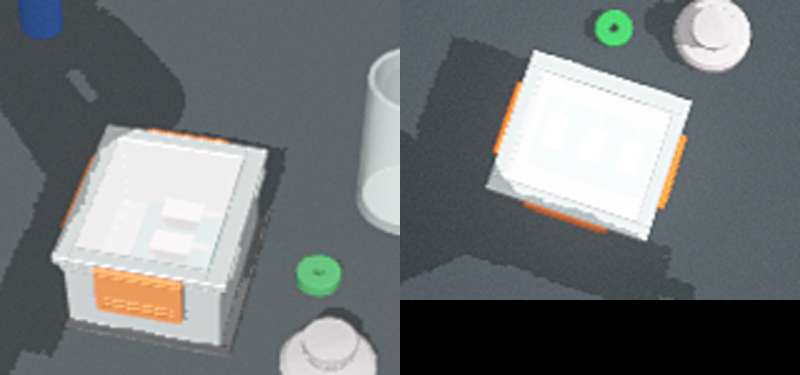

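Lid flat, and all three clips hang against the walls in matching slivers. The right clip's edge is at u=344, which is the home projection. The bystanders stand where they were.

```bash
python3 -c "from bench import env;print(env.job_done())"
```

```text
the job is handed in; nothing more can be done
None
```

The lid is shut and all three clips are pressed home, at up to about 22 N in the readings taken between moves; the job is handed in at about 20 s, nothing around the case was touched, and I have not seen the verdict.

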